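# Turn the green leaf of the recipe folder and clip it down

### The job

Turn the recipe folder on the stand to its next page: push the right-hand clip fully aside, turn only the green-tabbed leaf over the rings so that it lies flat on the left side, then push both clips in over the leaves, pointing straight up the page, so that each side is held down. Do it all by pushing with the fingertips: do not pinch the leaf or the clips' thumb pieces between the fingers. The orange-tabbed leaf stays down on the right, and the cup, the timer and the matchbox stay where they are.

Things in the scene. Friction and masses are not known exactly. Their poses are not given: they have to be found in the camera images.
- folder: Open ring folder of rigid cards (leaves) on a dark wooden book stand, fast on the worktop. Origin: middle of the rings' axis (the spine), 62 mm above the worktop. x runs along the spine, away from the robot and up the slope (0.21 rad); y to the left page; z square on the pages, whose tops lie within 3 mm of z = 0. Leaves: 6 to 115 mm either side (y), x = +-75 mm. Steel rings: to z = 12 mm.
- ledge (a point): Middle of the top of the wooden ledge along the folder's near end, on which the clips swivel: folder x = -104.5, z = 2.5 mm; 25 mm deep, y = +-118 mm. The stand's board ends at y = +-108 mm, so that the leaves' tabs overhang it with free air beneath, down to the worktop.
- green_leaf (a joint): Top leaf of the right side: green card, 109 x 150 x 3.5 mm, 70 g (up to 30 % more or less), its white printed front set back 5 mm or more from the edges, swinging on the rings about the spine. 0 = flat on the right, 1.57 = upright, 3.14 = flat on the left, back upward. It falls to whichever side it leans, slowed by friction.
- green_tab (a point): Tip of the green leaf's tab, moving with it: with the leaf on the right at folder x = 38, y = -138, z = 12 mm. The tab, 40 mm wide along x, 2.5 mm thick, runs flat for 6 mm from the card's edge, then bends up by 35 degrees for 22 mm. A fingertip beside and a little below the tip (12 mm), moved towards the spine and up with it, turns the leaf.
- orange_leaf (a joint): The next leaf, lying right under the green one: same size, orange; same joint values. It is to stay at 0.
- orange_tab (a point): Tip of the orange leaf's tab, shaped like the green one, nearer to the robot: folder x = -30, y = -138, z = 8 mm.
- right_clip (a joint): Aluminium swivel clip, pivot at folder x = -104.5, y = -65 mm, turning about z; bar 14 mm wide, reaching 68 mm from the pivot, z = 3.5 to 8.5 mm; stiff (0.03 N m), stays where left. 0 = along +x over the right page, holding it (stop); grows as its end swings outward (-y); clear of the leaves from 1.3; stop at 1.6, along the ledge. Starts within 0.2 of 0.
- right_clip_thumb (a point): Middle of the black thumb piece that stands on the right clip's outer end: 20 mm along the bar, 14 mm wide, z = 8.5 to 26.5 mm, 59 mm from the pivot; pushed on its side with a fingertip to swing the clip.
- left_clip (a joint): Mirror image of the right clip: pivot at folder x = -104.5, y = +65 mm; 0 = pointing along +x over the left page (holding), grows outward to the left (+y), clear of the leaves from 1.3, stop at 1.6. It starts swung aside.
- left_clip_thumb (a point): Middle of the left clip's black thumb piece, as on the right clip.
- striped_cup: Small striped cup, 65 x 88 x 50 mm, left of the stand; to be left alone. Origin: centre of its underside.
- timer: Round white and red kitchen timer, 72 mm across, 62 mm high, right of the stand; to be left alone. Origin: centre of its underside.
- matchbox: Matchbox, 53 x 35 x 14 mm, right of the stand; to be left alone. Origin: centre of its underside.

How it is judged (in metres and radians):
On the way, in this order (a step that is already met when the one before it is completed fails the run):
1. the right clip is swung clear of the leaves, the green leaf still down (value of joint right_clip above 1.28 rad and value of joint green_leaf below 0.15 rad), for 0.2 s.
2. the green leaf lies flat on the left (value of joint green_leaf above 3.04 rad), for 0.2 s.
At the end, for the whole second after the job is handed in: The green leaf lies flat on the left (above 3.04 rad) and at rest, the orange leaf is down on the right (below 0.1 rad), and both clips point up the page over the leaves (within 0.35 rad of their stops) (value of joint green_leaf above 3.04 rad and value of joint orange_leaf below 0.1 rad and value of joint each of right_clip, left_clip below 0.35 rad and velocity of joint green_leaf between -0.1 and 0.1 rad/s); the robot touches nothing.
It fails at once if the orange leaf is lifted (value of joint orange_leaf above 0.3 rad).
It fails at once if the green leaf is pinched between the fingers (its front and its back or edge touched at once) ((contact force between the fingers and green_leaf_c0 above 0.3 N or contact force between the fingers and green_leaf_c1 above 0.3 N or contact force between the fingers and green_leaf_c2 above 0.3 N) and (contact force between the fingers and green_leaf_c3 above 0.3 N or contact force between the fingers and green_leaf_c4 above 0.3 N)).
It fails at once if a clip's thumb piece is pinched (both its cheeks touched at once) ((contact force between the fingers and right_clip_c2 above 0.3 N and contact force between the fingers and right_clip_c3 above 0.3 N) or (contact force between the fingers and left_clip_c2 above 0.3 N and contact force between the fingers and left_clip_c3 above 0.3 N)).
It fails at once if the cup, the timer or the matchbox is moved (distance of any of striped_cup, timer, matchbox from where it was at the start of the episode above 0.015 m).
It also fails if it takes over 64 s, if anything falls off the work surface, if the arm or the gripper's body presses on something with over 40 N, if the wrist force passes 120 N, or if a joint passes its speed limit or range.

### The arm

A 7-joint arm with a two-finger parallel gripper is mounted at the origin on a cart in front of the work surface, level with it; the furniture and walls round the work are solid. World frame = base frame: x ahead of the robot, y to its left, z up, the work surface at z = 0. Lengths are in mm, angles in rad, forces in N, time in s.
With the tool pointing down it reaches from about 350 to 900 mm from the base axis. Payload 7.2 kg.
Tool frame: the origin (TCP) lies midway between the tips of the shut fingers; the grasp point (between the pads) lies 19 mm behind it; z points along the fingers, x is the direction in which the jaws open and shut, and the axes are right-handed (so a half turn about z gives the same grasp; the last joint's range is limited). The gripper opens to 88 mm and grips with 3 to 60 N. Pads are 20 mm wide; open, the fingers measure 115 mm over their backs; the gripper's body (75 mm by 178 mm) begins 61 mm behind the grasp point.
Start: joints at [1.125, 0.411, -0.013, 1.596, 0.006, 1.134, -0.082], TCP at [230.537, -580.933, 196.853] pointing down, gripper open.
Joint ranges: [-2.95, 2.95], [-0.29, 1.99], [-1.47, 1.44], [0.14, 2.54], [-1.03, 4.17], [0.13, 1.85], [-2.86, 2.86]. Speed limits (rad/s): [2.39, 2.39, 3.01, 3.01, 3.14, 3.14, 3.14].

### API

Orientations are given as a unit quaternion [x, y, z, w].
In Python, from rig import r, telemetry, cams gives the robot as it stands. Calls block until the motion is done:
- r.reach(position, orientation): joint-space move of the TCP to a pose.
- r.move_straight(position, v=150, ori=None, contact_N=None): straight line of the TCP; ori=None keeps the orientation; v is the mean speed in mm/s. With contact_N (N) it stops when the force on the tool has changed by that much, and returns True; else False.
- r.move_joints(angles): joint-space move.
- r.ungrasp() and r.gripper_close(effort=None): open the fingers fully, or close them until they stop; effort is the grip in N (None keeps the last).
- r.pause(seconds).
- r.ik(position, orientation): joint angles nearest the present ones, or None.
- telemetry.sense(): the state.
- cams.camera(name): name is "scene" or "top"; returns a dict with "frame" (420x560x3 uint8, blue, green, red), "z_map" (420x560 float32, mm along the optical axis (not along the pixel's ray), 0 where there is no reading), "vertical_fov" (degrees; the focal length in pixels is half the picture's height over the tangent of half this angle, whatever the lens; pixels are square), "cx", "cy" (the principal point, pixels), "k1" (the pictures are not rectified: a ray, as slopes to the right and down, at radius r is drawn at 1 + k1 r^2 times it, then the intrinsics apply), "rvec" (rotation vector, rad) and "tvec" (3), from world to camera coordinates, as OpenCV has them. Camera axes: x right, y down, z forward; pixel columns grow to the right and rows downward; lengths in mm; the calibration is good to about 2 mm. A picture is of the moment at which its call begins.
A pose or a line that the arm cannot do raises r.MotionError and nothing moves.
- r.job_done(): hands the job in, once; it reports no verdict.
The state is a dict: "clock": time; "joint_pos": joint angles; "joint_velocities": joint speeds; "joint_efforts": joint torques, N m; "ee_pos": TCP position; "ee_rot": TCP orientation; "wrist_force": force on the tool from outside, world axes, zero at the start; "torque": the same for the moment, N m; "opening": finger opening in mm.
Only numpy, scipy, OpenCV 4.12 (cv2) and the standard library are available. Lean on these libraries where they do the work, as an engineer would, in place of code of your own. Each camera call takes 0.05 s, during which the arm holds its last target. There are 200 camera calls.

## Working session

There is one attempt and no reset: what is moved stays moved. The work goes in short steps, each a Python script; the robot and the scene stay as the last script left them, time stands still between calls to the robot, and variables do not carry over. Pictures are saved under pics/ and viewed, about 8 in all and at most 12, crops included, and the job is handed in when it is done.

```bash
ls; mkdir -p pics
python3 - <<'E'
from rig import r, telemetry, cams
import cv2,numpy as np
s=telemetry.sense(); print({k:np.round(v,3) for k,v in s.items()})
for n in("scene","top"):
    c=cams.camera(n); cv2.imwrite(f"pics/{n}0.png",c["frame"])
    np.savez(f"{n}0.npz",**c)
    print(n,{k:c[k] for k in c if k not in("frame","z_map")},(c["z_map"]>0).mean())
E
```

```text
pics
{'clock': np.float64(0.0), 'joint_pos': array([ 1.125,  0.412, -0.013,  1.597,  0.006,  1.134, -0.082]), 'joint_velocities': array([-0.002, -0.002, -0.001,  0.002,  0.001, -0.   ,  0.002]), 'joint_efforts': array([ 1.0000e-03, -5.8795e+01,  6.4300e-01, -2.9108e+01, -5.4000e-02,
        1.8000e-02,  0.0000e+00]), 'ee_pos': array([ 230.31 , -580.45 ,  196.017]), 'ee_rot': array([ 0.827, -0.562, -0.001, -0.   ]), 'wrist_force': array([ 0.504, -0.161, -0.439]), 'torque': array([-0.001,  0.005, -0.026]), 'opening': np.float64(88.075)}
scene {'vertical_fov': 47.14637509386314, 'cx': 290.5263013360833, 'cy': 205.9798744344108, 'k1': -0.0255988361899333, 'rvec': array([ 0.91803878, -2.25068728,  1.33639227]), 'tvec': array([169.76851472, 307.38381672, 819.72427351])} 0.9959778911564626
top {'vertical_fov': 50.147650415281376, 'cx': 288.4849963203187, 'cy': 206.3407543774131, 'k1': -0.07512390478199467, 'rvec': array([ 2.23800175, -2.1793262 ,  0.07439063]), 'tvec': array([-241.45214932,  440.76465519, 1134.78893179])} 0.9960331632653061
```

View pics/top0.png

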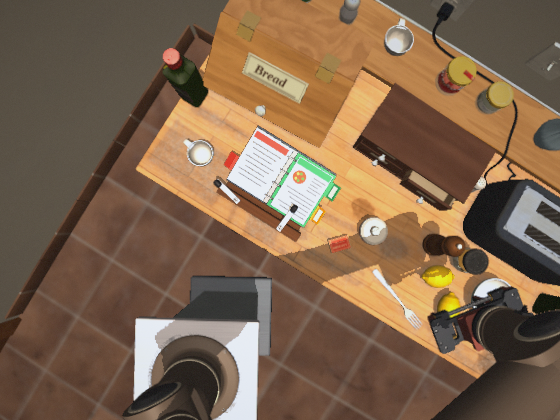

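View pics/scene0.png

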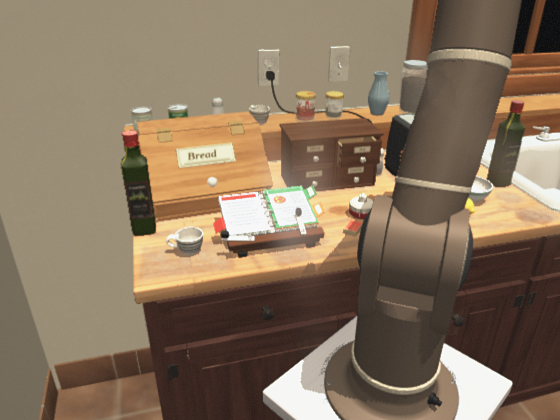

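```bash
cat > h.py <<'E'
import numpy as np,cv2
from scipy.spatial.transform import Rotation as Ro
def f(c): return c["frame"].shape[0]/2/np.tan(np.radians(float(c["vertical_fov"]))/2)
def KD(c):
    F=f(c); return np.array([[F,0,c["cx"]],[0,F,c["cy"]],[0,0,1]],float),np.array([c["k1"],0,0,0],float)
def rays(c,uv):
    K,D=KD(c); n=cv2.undistortPoints(np.float64(uv).reshape(-1,1,2),K,D)[:,0]
    return np.c_[n,np.ones(len(n))]
def pts(c,uv):
    "world points by depth"
    uv=np.asarray(uv); z=c["z_map"][uv[:,1].astype(int),uv[:,0].astype(int)]
    return (rays(c,uv)*z[:,None]-c["tvec"])@cv2.Rodrigues(c["rvec"])[0]
def proj(c,P):
    K,D=KD(c); return cv2.projectPoints(np.float64(P).reshape(-1,1,3),c["rvec"],c["tvec"],K,D)[0][:,0]
def onplane(c,uv,o,n):
    R=cv2.Rodrigues(c["rvec"])[0]; d=rays(c,uv)@R; C=-R.T@c["tvec"]
    return C+d*(((o-C)@n)/(d@n))[:,None]
def FR(yaw): return (Ro.from_euler('z',yaw)*Ro.from_euler('y',-.21)).as_matrix()
def mask(c,h0,h1,s=100,v=60):
    return cv2.inRange(cv2.cvtColor(c["frame"],cv2.COLOR_BGR2HSV),(h0,s,v),(h1,255,255))
E
python3 - <<'E'
from h import *
c=dict(np.load("top0.npz"))
m=mask(c,55,80); m[:120]=0;m[235:]=0;m[:,:230]=0;m[:,350:]=0
v,u=np.nonzero(m); P=pts(c,np.c_[u,v]); print(len(u))
A=np.c_[P[:,:2],np.ones(len(P))]; w=np.linalg.lstsq(A,P[:,2],rcond=None)[0]; print("plane",w, "slope",np.hypot(*w[:2]),"dir",np.arctan2(w[1],w[0]))
print(cv2.minAreaRect(np.float32(P[:,:2])))
for n,(h0,h1,y0,y1,x0,x1) in dict(orange=(15,32,200,228,305,330),red=(0,8,145,175,220,242),gt=(55,80,180,205,328,345)).items():
    q=np.zeros((420,560),np.uint8); q[y0:y1,x0:x1]=mask(c,h0,h1,150,120)[y0:y1,x0:x1]
    v,u=np.nonzero(q); Q=pts(c,np.c_[u,v]); print(n,len(u),u.mean(),v.mean(),np.median(Q,0))
F=c["frame"][110:250,180:400]; cv2.imwrite("pics/crop0.png",cv2.resize(F,(800,509),interpolation=cv2.INTER_CUBIC))
E
```

```text
673
plane [-1.57820110e-01  3.45822735e-02  1.63851224e+02] slope 0.16156460246858817 dir 2.92587745826428
((467.31890869140625, -260.2431640625), (132.02972412109375, 181.367919921875), 59.43058776855469)
orange 108 317.68518518518516 214.34259259259258 [ 426.80020221 -301.27300464   55.13303501]
red 155 230.90322580645162 160.30967741935484 [556.52861069 -82.55280135  47.61335988]
gt 30 334.5 192.03333333333333 [ 482.75256745 -339.68216409   79.24208516]
```

View pics/crop0.png

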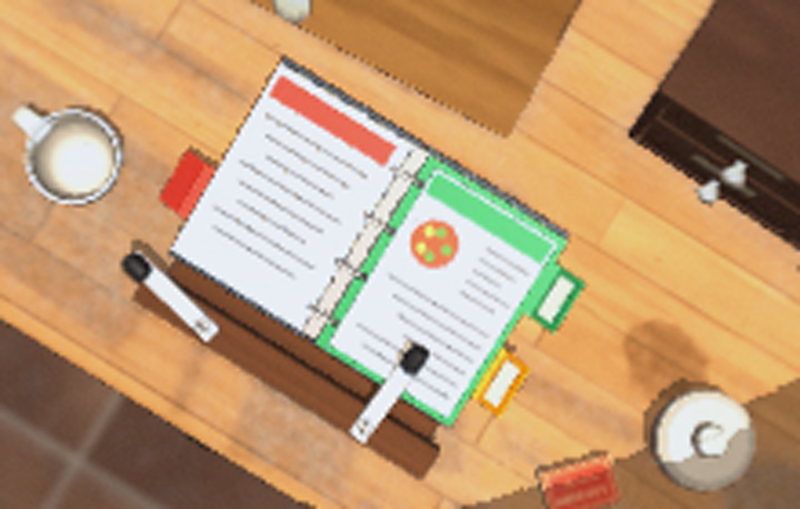

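```bash
cat > fit.py <<'E'
from h import *
from scipy.optimize import least_squares
c=dict(np.load("top0.npz")); s=dict(np.load("scene0.npz"))
px=np.array([(430,155),(567,237),(450,424),(320,340),(280,60),(172,253),(568,300),(512,388)])/3.636+[180,110]-.4
B=np.array([(75,-6,1.5),(75,-115,1.5),(-75,-115,1.5),(-75,-6,1.5),(75,115,1),(-75,115,1),(38,-138,12),(-30,-138,8)])
W=lambda p,B:np.r_[p[0],p[1],62]+B@FR(p[2]).T
o=least_squares(lambda p:(proj(c,W(p,B))-px).ravel(),[480,-220,-.3],loss='soft_l1')
p=o.x; print(p, np.round(o.fun.reshape(-1,2),1).tolist())
np.save("pose.npy",p)
# thumbs: dark blobs
for n,box in dict(L=(170,192,208,226),R=(200,215,285,300)).items(): pass
for n,uv in dict(Lt=(135,267),Lp=(207,328),Rt=(415,358),Rp=(360,431)).items():
    uv=np.array(uv)/3.636+[180,110]-.4
    z=24 if n[1]=='t' else 8.5
    R=FR(p[2]);o0=W(p,np.zeros((1,3)))[0]
    print(n,((onplane(c,[uv],o0+R[:,2]*z,R[:,2])-o0)@R).round(1))
im=s["frame"].copy(); 
im=cv2.resize(im[160:270,190:350],(800,550),interpolation=cv2.INTER_CUBIC)
for q in proj(s,W(p,B)): cv2.circle(im,tuple(((q-[190,160]+.5)*5).astype(int)),3,(255,0,255),-1)
cv2.imwrite("pics/sc1.png",im)
# objects
for n,uv in dict(cup=(75,155),timer=(705,440),match=(580,482)).items():
    uv=np.array(uv)/3.636+[180,110]; P=pts(c,[uv])[0]; print(n,P.round(),((P-o0)@R).round())
E
python3 fit.py
```

```text
[ 517.55183727 -205.91297124   -0.52109854] [[-0.0, -0.8], [0.7, 0.0], [0.8, 0.3], [-1.1, 0.5], [-1.2, -0.5], [-1.9, -1.0], [0.5, 1.0], [1.2, 0.2]]
Lt [[-91.7 123.1  24. ]]
Lp [[-104.9   62.3    8.5]]
Rt [[-45.5 -69.   24. ]]
Rp [[-110.6  -63.1    8.5]]
cup [579.  -0.  12.] [-58. 209. -39.]
timer [ 390. -441.   59.] [   5. -267.   -4.]
match [ 358. -362.   13.] [ -69. -215.  -35.]
```

View pics/sc1.png

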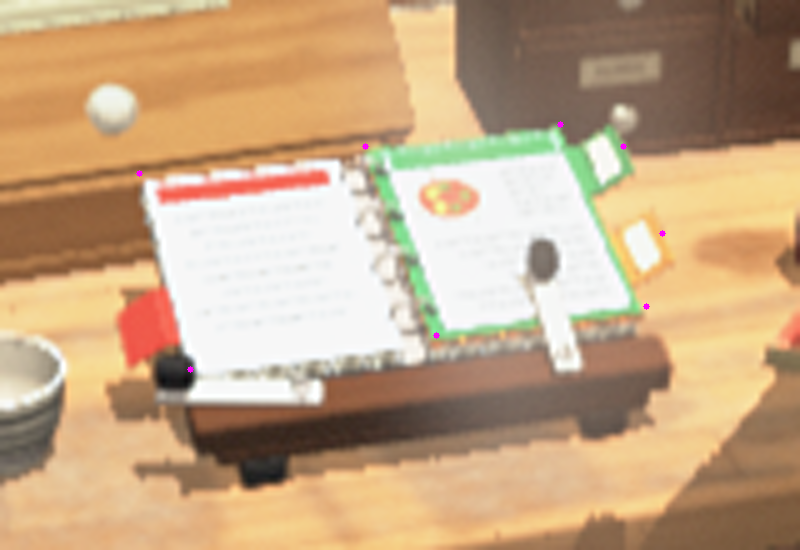

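Run:
```python
from h import *
p=np.load("pose.npy");R=FR(p[2]);o=np.r_[p[:2],62]
for n in("top","scene"):
    c=dict(np.load(n+"0.npz"))
    g=np.array([(x,y,1.5) for x in(-40,0,40,55) for y in(-95,-30,35,60,95)])
    uv=np.rint(proj(c,o+g@R.T)); P=pts(c,uv)
    print(n,((P-o)@R)[:,2].round(1).reshape(4,5).tolist())
    T=np.array([[400,-150,0],[420,-420,0],[420,-100,0],[330,-300,0.]]);print(pts(c,np.rint(proj(c,T))).round(1).tolist())
```

```text
top [[1.8, 2.8, -3.0, -2.9, -5.4], [1.9, -1.3, -2.2, -6.2, -3.7], [1.4, 3.1, -2.7, -2.8, -2.0], [3.2, 3.2, -5.6, -4.3, -5.4]]
[[399.9, -150.1, 1.8], [419.8, -418.8, 1.3], [419.2, -100.1, -3.6], [329.1, -298.7, 2.0]]
scene [[2.6, 0.7, -6.2, -2.5, -1.6], [2.2, 4.2, -1.2, -1.7, -1.0], [0.8, 4.8, -2.1, -1.6, -2.6], [0.9, 0.2, 1.3, 0.7, 0.9]]
[[400.1, -149.1, 0.9], [417.7, -416.2, 2.4], [421.8, -100.3, -0.3], [331.2, -301.5, -0.2]]
```

```bash
cat > fit2.py <<'E'
from h import *
from scipy.optimize import least_squares
c=dict(np.load("top0.npz")); s=dict(np.load("scene0.npz"))
px=np.array([(430,155),(567,237),(450,424),(320,340),(280,60),(172,253),(568,300),(512,388)])/3.636+[180,110]-.4
B=np.array([(75,-6,2),(75,-115,2),(-75,-115,2),(-75,-6,2),(75,115,-2),(-75,115,-2),(38,-138,12),(-30,-138,8)])
ps=np.array([(562,129),(640,314),(438,339),(143,180),(625,147),(668,240)])/5+[190,160]-.5; js=[1,2,3,4,6,7]
W=lambda p,B:np.r_[p[0],p[1],62]+B@FR(p[2]).T
g=lambda p:np.r_[(proj(c,W(p,B))-px).ravel(),(proj(s,W(p,B[js]))-ps).ravel()]
o=least_squares(g,[517,-206,-.52],loss='soft_l1'); p=o.x; print(p); print(np.round(g(p).reshape(-1,2),1).tolist()); np.save("pose.npy",p)
R=FR(p[2]);o0=np.r_[p[:2],62]
for n,uv in dict(Lt=(135,267),Lp=(207,328),Rt=(415,358),Rp=(360,431)).items():
    uv=np.array(uv)/3.636+[180,110]-.4
    print(n,((onplane(c,[uv],o0+R[:,2]*(24 if n[1]=='t' else 8.5),R[:,2])-o0)@R).round(1))
# surroundings: highest world z per yawed-level cell
Y=FR(p[2])@np.linalg.inv(Ro.from_euler('y',-.21).as_matrix())
acc={}
for cc in(c,s):
    v,u=np.mgrid[0:420,0:560]; P=pts(cc,np.c_[u.ravel(),v.ravel()]); L=(P-np.r_[p[:2],0])@Y
    k=(cc["z_map"].ravel()>0)&(abs(L[:,0])<240)&(abs(L[:,1])<320)&(L[:,2]<300)
    for a,b,z in L[k]: 
        q=(int(np.floor(a/40)),int(np.floor(b/40))); acc[q]=max(acc.get(q,-99),z)
print("cols y=",[b*40 for b in range(7,-9,-1)])
for a in range(5,-7,-1): print(a*40,[int(acc.get((a,b),-1)) for b in range(7,-9,-1)])
E
python3 fit2.py
```

```text
[ 516.94973121 -205.65728777   -0.52510567]
[[-0.0, -0.5], [0.6, 0.5], [0.5, 0.7], [-1.3, 0.7], [-1.0, -0.3], [-1.7, -1.0], [0.3, 1.5], [0.9, 0.6], [-0.1, -1.0], [1.4, -1.4], [-0.4, -0.7], [-0.4, -0.3], [-0.2, 0.0], [-0.9, -1.1]]
Lt [[-91.5 122.8  24. ]]
Lp [[-104.5   62.     8.5]]
Rt [[-44.5 -69.1  24. ]]
Rp [[-109.6  -63.4    8.5]]
cols y= [280, 240, 200, 160, 120, 80, 40, 0, -40, -80, -120, -160, -200, -240, -280, -320]
200 [204, 207, 209, 205, 204, 205, 207, 210, 203, 5, 178, 179, 179, 179, 179, 178]
160 [180, 178, 176, 174, 169, 171, 169, 165, 164, 153, 178, 179, 179, 178, 179, 180]
120 [137, 141, 137, 142, 138, 133, 131, 129, 123, 114, 173, 175, 175, 177, 176, 177]
80 [268, 191, 101, 96, 114, 112, 89, 91, 88, 80, 5, 4, 5, 6, 6, 121]
40 [269, 195, 5, 4, 4, 77, 78, 87, 85, 81, 84, 87, 6, 4, 40, 40]
0 [191, 4, 4, 4, 3, 71, 71, 78, 76, 76, 77, 86, 5, 42, 63, 56]
-40 [6, 42, 51, 51, 58, 63, 63, 71, 71, 67, 69, 71, 5, 39, 59, 43]
-80 [4, 50, 53, 51, 51, 54, 54, 64, 63, 82, 58, 65, 18, 20, 17, 5]
-120 [4, 4, 51, 51, 71, 69, 53, 48, 47, 56, 47, 5, 19, 18, 4, 6]
-160 [4, 4, 3, 4, 4, 5, 5, 42, 4, 4, 4, 6, 6, 4, 4, 4]
-200 [4, 4, 3, 4, 4, 5, 3, 4, 4, 4, 4, 5, 4, 3, 3, 5]
-240 [-99, -99, -99, -99, -99, -99, -99, -99, -99, -99, -99, -99, -99, -99, -99, -99]
```

```bash
cat > m.py <<'E'
from h import *
from rig import r,telemetry,cams
p=np.load("pose.npy"); R=FR(p[2]); o0=np.r_[p[:2],62]
W=lambda q:(o0+R@np.asarray(q,float)).tolist()
def Q(phi=0,flip=1):
    "tool pointing down the page normal, jaws along folder y; phi tilts the tip towards +y"
    y=np.array([0,np.cos(phi),np.sin(phi)])*flip; z=np.array([0,np.sin(phi),-np.cos(phi)])
    return Ro.from_matrix(R@np.c_[y,np.cross(z,y),z]).as_quat().tolist()
def clip(side,th,out,gap=0,z=13):
    "TCP for pushing thumb of clip at angle th; out=1 pushes outward; side -1 right, 1 left"
    l=np.array([np.cos(th),side*np.sin(th)]); n=out*np.array([-np.sin(th),side*np.cos(th)])
    h=10*abs(n[0])+13.5*abs(n[1])
    lat=np.sign(n[0])*10*l[0]+np.sign(n[1])*13.5*l[1]
    c=np.array([-104.5,side*65])+59*l-n*(7+h+gap)-l*lat*abs(np.sin(2*th))
    return [c[0],c[1],z]
def tab(th,phi,gap=0,below=12,x=38,h=13.5):
    t=np.array([-138*np.cos(th)+12*np.sin(th),138*np.sin(th)+12*np.cos(th)])
    n=np.array([np.cos(phi),np.sin(phi)]); a=np.array([np.sin(phi),-np.cos(phi)])
    q=t-n*(h+gap)+a*below
    return [x,q[0],q[1]]
TURN=[(t,np.interp(t,[0,1.2,2],[.44,.05,-.1])) for t in np.arange(0,1.95,.15)]
def st():
    s=telemetry.sense(); return "t=%.1f"%s["clock"],(R.T@(np.array(s["ee_pos"])-o0)).round(1),np.round(s["wrist_force"],1)
def snap(n):
    c=cams.camera("top"); cv2.imwrite(f"pics/{n}.png",cv2.resize(c["frame"][90:260,160:400],(800,567),interpolation=cv2.INTER_CUBIC)); return c
E
python3 - <<'E'
from m import *
for f in(1,-1):
    L=[("clipR",clip(-1,t,1),0) for t in(0,.8,1.5)]+[("clipRin",clip(-1,t,-1,15),0) for t in(1.5,.1)]+[("L",clip(1,t,-1,15),0) for t in(1.35,.1)]+[("tab",tab(t,ph,20),ph) for t,ph in TURN[::3]]
    for n,q,ph in L:
        k=r.ik(W(q),Q(ph,f)); print(f,n,np.round(q),np.round(W(q)),None if k is None else np.round(k,2))
E
```

```text
1 clipR [-46. -44.  13.] [ 454. -220.   65.] [ 0.78  0.32 -0.53  2.18  0.43  0.52  0.98]
1 clipR [-48. -89.  13.] [ 429. -258.   65.] [ 0.87  0.31 -0.51  2.19  0.38  0.5   1.12]
1 clipR [ -83. -121.   13.] [ 384. -268.   58.] [ 0.95  0.28 -0.51  2.26  0.34  0.45  1.22]
1 clipRin [-133. -128.   13.] [ 338. -250.   47.] [ 0.99  0.23 -0.51  2.37  0.32  0.38  1.25]
1 clipRin [ -51. -107.   13.] [ 418. -272.   64.] [ 0.91  0.31 -0.51  2.19  0.36  0.49  1.18]
1 L [-124.  135.   13.] [477. -27.  49.] [ 0.45  0.36 -0.71  2.22  0.71  0.59  0.26]
1 L [-51. 107.  13.] [525. -87.  64.] [ 0.55  0.4  -0.68  2.1   0.64  0.64  0.48]
1 tab [  38. -163.  -13.] [ 470. -367.   57.] [ 1.39  0.65 -0.69  1.85 -0.13  0.7   2.01]
1 tab [  38. -148.   50.] [ 466. -347.  118.] [ 1.28  0.45 -0.65  1.9  -0.09  0.72  1.84]
1 tab [  38. -108.   99.] [ 477. -307.  167.] [ 1.09  0.29 -0.58  1.93  0.01  0.76  1.59]
1 tab [ 38. -52. 125.] [ 501. -256.  192.] [ 0.86  0.23 -0.55  1.92  0.19  0.82  1.26]
1 tab [ 38.   9. 122.] [ 532. -204.  189.] [ 0.68  0.26 -0.57  1.9   0.36  0.88  0.96]
-1 clipR [-46. -44.  13.] [ 454
[... 349 characters left out ...]
 -51. -107.   13.] [ 418. -272.   64.] [ 0.48  0.26 -0.01  2.22  0.03  0.45 -1.65]
-1 L [-124.  135.   13.] [477. -27.  49.] [ 0.12  0.3  -0.32  2.24  0.48  0.5  -2.68]
-1 L [-51. 107.  13.] [525. -87.  64.] [ 0.17  0.33 -0.21  2.12  0.35  0.54 -2.4 ]
-1 tab [  38. -163.  -13.] [ 470. -367.   57.] [ 0.99  0.55 -0.14  1.88 -0.61  0.78 -0.73]
-1 tab [  38. -148.   50.] [ 466. -347.  118.] [ 0.84  0.37 -0.08  1.93 -0.45  0.76 -0.98]
-1 tab [  38. -108.   99.] [ 477. -307.  167.] [ 0.65  0.24 -0.06  1.95 -0.21  0.76 -1.35]
-1 tab [ 38. -52. 125.] [ 501. -256.  192.] [ 0.48  0.19 -0.11  1.94  0.04  0.8  -1.75]
-1 tab [ 38.   9. 122.] [ 532. -204.  189.] [ 0.36  0.22 -0.19  1.92  0.23  0.85 -2.06]
```

Run:
```python
from m import *
r.gripper_close(20)
q=clip(-1,0,1,10); r.reach(W([q[0],q[1],110]),Q()); print(st())
print(r.move_straight(W(q),v=120,contact_N=8),st())
for t in np.arange(0.05,1.56,.15):
    r.move_straight(W(clip(-1,t,1)),v=60)
print(st())
q=clip(-1,1.5,1,8); r.move_straight(W(q),v=60); q[2]=80; r.move_straight(W(q),v=150); print(st())
q=tab(0,.44,25); q[2]+=90; r.reach(W(q),Q(.44)); print(st())
snap("a1")
```

```text
('t=3.0', array([-44.9, -35.3, 110.1]), array([ 0.5, -0.1,  0.2]))
False ('t=4.0', array([-45.1, -34.4,  13.4]), array([0.5, 0.3, 0.3]))
('t=7.5', array([ -86.4, -123.4,   13. ]), array([ 0.9,  0.4, -0.4]))
('t=8.4', array([ -74.8, -120.6,   79.8]), array([ 0.2, -0. , -1. ]))
('t=9.1', array([  36.7, -167.4,   73.1]), array([-0.1,  1.3,  0.1]))
```

View pics/a1.png

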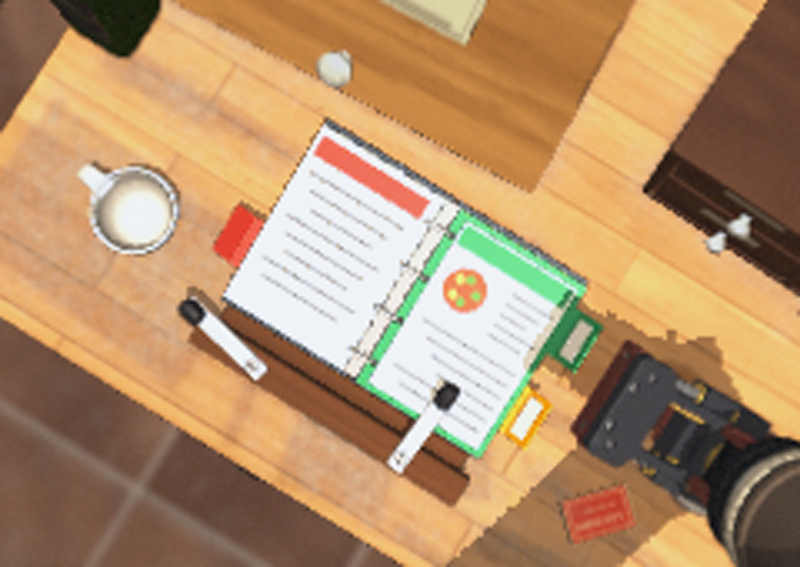

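Run:
```python
from m import *
s=telemetry.sense(); print(s["opening"],s["ee_rot"],Q(.44),st())
c=cams.camera("scene"); cv2.imwrite("pics/s2.png",cv2.resize(c["frame"][100:300,180:480],(800,533)))
```

```text
0.4778414382516687 [ 0.82927882  0.50476216  0.23886872 -0.02129649] [0.8294416539801962, 0.5044443388830964, 0.2391070108028781, -0.019755733251506848] ('t=9.2', array([  36.7, -166.2,   73.8]), array([0.1, 0.7, 0.5]))
```

View pics/s2.png

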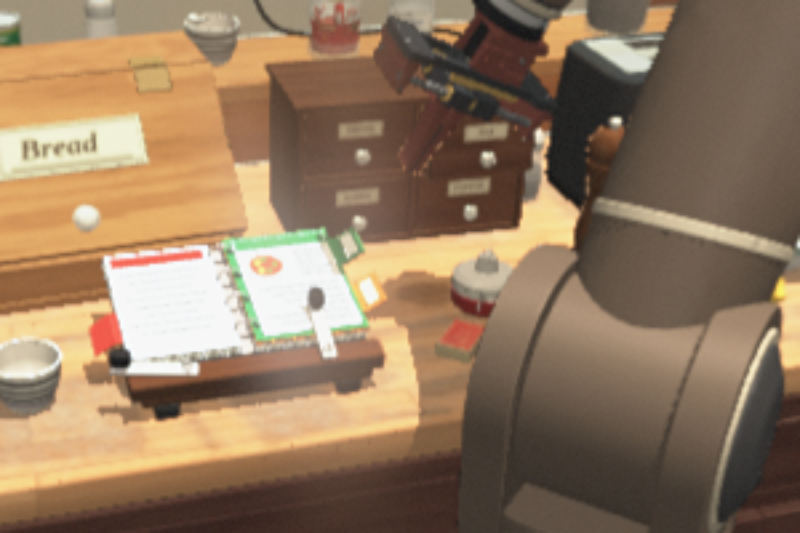

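Run:
```python
from m import *
s=telemetry.sense()
for n in("scene","top"):
    c=cams.camera(n); q=proj(c,s["ee_pos"])[0]; print(n,q, (q-[180,100])*2.667 if n=="scene" else (q-[160,90])*3.333, s["ee_pos"])
    # nearest non-scene surface near TCP: points within 60mm
    v,u=np.mgrid[0:420,0:560]; P=pts(c,np.c_[u.ravel(),v.ravel()]); L=(P-o0)@R
    k=(abs(L[:,0]-37)<70)&(abs(L[:,1]+170)<120)&(L[:,2]>45)&(L[:,2]<180)
    M=L[k]; print(len(M)); i=np.argsort(M[:,2])[:8]; print(M[i].round(0).tolist())
    print("thumb", (lambda K:(K.sum(),L[K].mean(0)))((abs(L[:,0]+45)<25)&(abs(L[:,1]+69)<25)&(L[:,2]>12)&(L[:,2]<45)))
```

```text
scene [327.09482772 169.27970756] [392.30190554 184.76898007] [ 451.70488623 -359.34687093  142.34145475]
596
[[29.0, -185.0, 94.0], [29.0, -179.0, 98.0], [24.0, -179.0, 99.0], [28.0, -176.0, 99.0], [27.0, -181.0, 99.0], [26.0, -185.0, 100.0], [26.0, -183.0, 100.0], [29.0, -170.0, 103.0]]
thumb (np.int64(51), array([-51.6901005 , -65.8343836 ,  22.59853827]))
top [346.71685266 203.24763815] [622.32726991 377.45437796] [ 451.70488623 -359.34687093  142.34145475]
32
[[69.0, -280.0, 143.0], [68.0, -278.0, 145.0], [69.0, -284.0, 147.0], [69.0, -282.0, 150.0], [35.0, -189.0, 150.0], [26.0, -190.0, 150.0], [41.0, -190.0, 150.0], [31.0, -189.0, 150.0]]
thumb (np.int64(44), array([-46.24601877, -69.19590749,  24.4900917 ]))
```

Run:
```python
from m import *
r.reach(W([-104,-10,90]),Q()); print(st())
r.move_straight(W([-104,-10,22]),v=120,contact_N=6); print(st())
print(r.move_straight(W([-104,-10,-32]),v=25,contact_N=5),st())
r.move_straight(W([-104,-10,60]),v=150)
```

```text
('t=10.3', array([-103.4,  -10.2,   90.3]), array([ 0.1, -0.2,  0.6]))
('t=11.1', array([-103.7,  -10.1,   22. ]), array([0.4, 0.1, 0.3]))
True ('t=12.7', array([-104. ,  -10. ,  -22.7]), array([-1.8, -0.1,  6.9]))
```

```bash
cat >> m.py <<'E'
TIP=25.  # the real fingertips end this far short of the reported TCP (found by touch and by camera)
def T(q,phi=0): return W(np.asarray(q,float)+TIP*np.array([0,np.sin(phi),-np.cos(phi)]))
E
python3 - <<'E'
from m import *
q=clip(-1,0,1,10); r.reach(T([q[0],q[1],60]),Q())
print(r.move_straight(T(q),v=120,contact_N=8),st())
for t in np.arange(0.05,1.56,.15):
    r.move_straight(T(clip(-1,t,1)),v=60); print(round(t,2),st()[2])
q=clip(-1,1.5,1,8); r.move_straight(T(q),v=60); q[2]=60; r.move_straight(T(q),v=150)
q=tab(0,.44,25); q[2]+=70; r.reach(T(q,.44),Q(.44)); print(st())
snap("a2")
c=cams.camera("scene"); cv2.imwrite("pics/s3.png",cv2.resize(c["frame"][100:300,180:480],(800,533)))
E
```

```text
False ('t=14.3', array([-46.1, -33.8, -11.7]), array([-0.4,  0.6, -0.4]))
0.05 [-0.2  0.3 -0. ]
0.2 [-0.4  0.3 -1.3]
0.35 [ 0.3 -0.4 -0.4]
0.5 [-0.6 -0.  -0.5]
0.65 [-0.9  0.9  0.1]
0.8 [ 0.2  0.5 -0.1]
0.95 [-0.1  0.5 -0.1]
1.1 [-0.3 -0.1  0.1]
1.25 [-0.1  0.5 -0.7]
1.4 [ 0.9  0.3 -0.1]
1.55 [-0.6 -0.4 -0. ]
('t=19.3', array([  36.7, -156.7,   30.6]), array([0.3, 1.3, 0.2]))
```

View pics/a2.png

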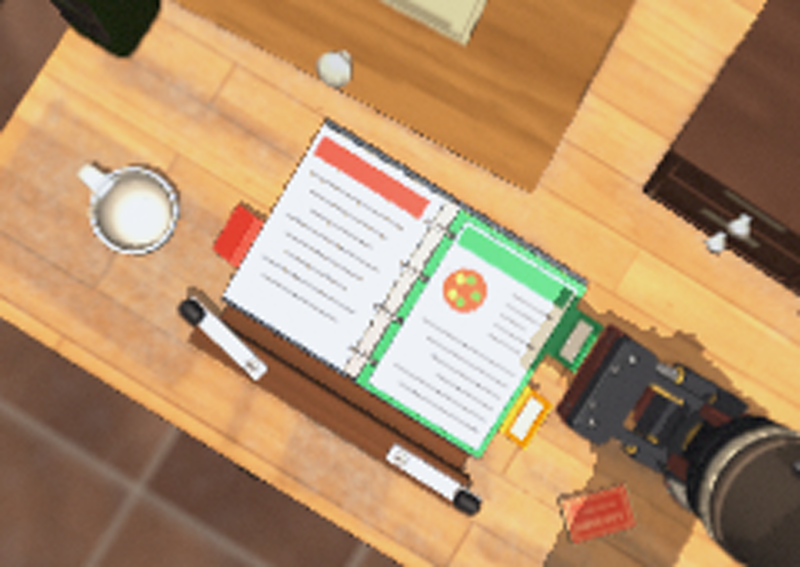

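```bash
cat >> m.py <<'E'
PH=lambda t:float(np.interp(t,[0,1.2,2],[.25,.05,-.15]))
def go(t,gap=-4,v=80,below=14,**k):
    ph=PH(t); return r.move_straight(T(tab(t,ph,gap,below),ph),v=v,ori=Q(ph),**k)
E
python3 - <<'E'
from m import *
for t in np.arange(0,2.1,.3): print(round(t,1),r.ik(T(tab(t,PH(t),-4,14),PH(t)),Q(PH(t))) is not None)
q=tab(0,.25,14,14); a=list(q);a[2]+=50
r.move_straight(T(a,.25),v=150,ori=Q(.25))
print(r.move_straight(T(q,.25),v=80,contact_N=5),st())
go(0,v=50); print(st())
for t in(.15,.3,.45,.6): go(t); print(t,st())
snap("a3")
c=cams.camera("scene"); cv2.imwrite("pics/s4.png",cv2.resize(c["frame"][100:300,180:480],(800,533)))
E
```

```text
0.0 True
0.3 True
0.6 True
0.9 True
1.2 True
1.5 True
1.8 True
2.1 True
False ('t=20.5', array([  38.1, -154.7,  -32.6]), array([-0.1,  0.3,  0.2]))
('t=21.0', array([  38.3, -137.9,  -27.7]), array([-1.2, -2.8,  0.9]))
0.15 ('t=21.4', array([  37.8, -135.4,   -6.9]), array([-3. , -2.1,  0.4]))
0.3 ('t=21.8', array([  38.6, -129.5,   12.9]), array([-1.5, -3.6,  0.8]))
0.45 ('t=22.2', array([  38.1, -120.6,   31. ]), array([ 0.3, -0.1, -0.2]))
0.6 ('t=22.6', array([  38.2, -110.2,   48.1]), array([ 0.3, -0.2, -0.1]))
```

View pics/s4.png

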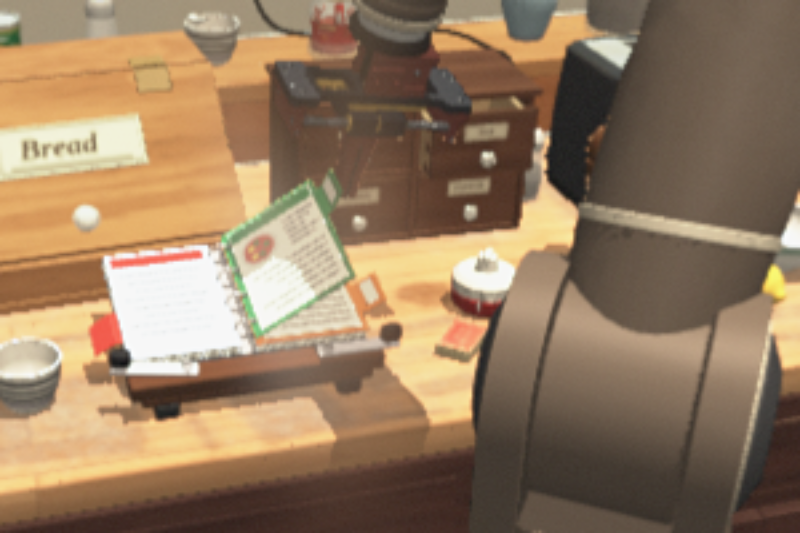

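Run:
```python
from m import *
for t in np.arange(.75,2.0,.15): go(t,v=100); print(round(t,2),st())
r.pause(.8)
q=(R.T@(np.array(telemetry.sense()["ee_pos"])-o0)); 
snap("a4")
c=cams.camera("scene"); cv2.imwrite("pics/s5.png",cv2.resize(c["frame"][100:300,180:480],(800,533)))
```

```text
0.75 ('t=23.1', array([ 38.2, -97.1,  63.1]), array([ 0.1, -0.6, -0.5]))
0.9 ('t=23.4', array([ 38. , -82. ,  75.6]), array([-0.4, -0.8,  0.4]))
1.05 ('t=23.8', array([ 37.9, -65.2,  85.7]), array([ 0.5, -1.1, -0.4]))
1.2 ('t=24.1', array([ 37.9, -46.8,  93.2]), array([-0.2, -0.4,  0.8]))
1.35 ('t=24.5', array([ 37.8, -27.9,  97.8]), array([-0.3, -0.3,  0.2]))
1.5 ('t=24.8', array([37.8, -8.8, 99.4]), array([ 0.7, -0.1,  0. ]))
1.65 ('t=25.2', array([37.8, 10.3, 98. ]), array([-0.5, -0.2,  0.6]))
1.8 ('t=25.5', array([37.8, 29. , 93.6]), array([-1.2, -1.1,  0.3]))
1.95 ('t=25.9', array([37.9, 46.8, 86.3]), array([-0.8, -0.3,  0.7]))
```

View pics/s5.png

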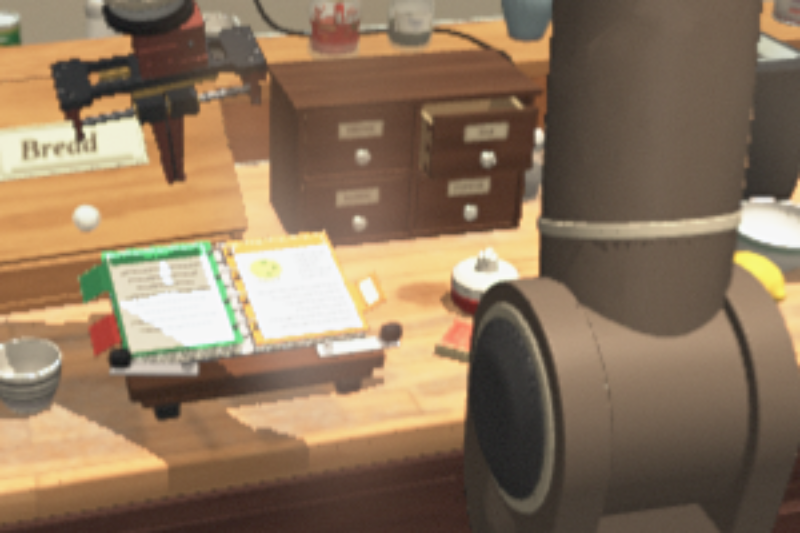

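```bash
cat > close.py <<'E'
from m import *
import sys
side=int(sys.argv[1]); t0=1.5
q=clip(side,t0,-1,12); cur=R.T@(np.array(telemetry.sense()["ee_pos"])-o0)
if cur[2]<40: r.move_straight(W([cur[0],cur[1],60]),v=150)
r.reach(T([q[0],q[1],75]),Q())
print(r.move_straight(T(q),v=120,contact_N=6),st())
for t in list(np.arange(t0,.1,-.15))+[.05]:
    r.move_straight(T(clip(side,t,-1)),v=60); print(round(t,2),st()[2])
q=clip(side,.05,-1,10); r.move_straight(T(q),v=80); q[2]=90; r.move_straight(T(q),v=150); print(st())
E
python3 close.py 1 && python3 close.py -1
python3 - <<'E'
from m import *
r.reach(T([-60,-170,150]),Q())
print(st()); snap("a5")
c=cams.camera("scene"); cv2.imwrite("pics/s6.png",cv2.resize(c["frame"][140:280,180:380],(800,560),interpolation=cv2.INTER_CUBIC))
E
```

```text
False ('t=28.2', array([-129.4,  128. ,  -11.8]), array([-0.2, -0.2, -1. ]))
1.5 [-0.7 -0.3 -0.4]
1.35 [ 0.4 -0.7  0.9]
1.2 [-0.2 -0.7 -0.9]
1.05 [-0.4 -0.1  0.8]
0.9 [-0.1 -0.   0.7]
0.75 [0.5 0.5 0.1]
0.6 [-0.1  0.4 -0.4]
0.45 [ 0.5 -0.   1.3]
0.3 [ 0.7  0.3 -1.4]
0.15 [ 0.  -0.5  0.8]
0.05 [ 0.   0.6 -0.3]
('t=32.5', array([-48.2,  98.2,  64.6]), array([-0.8,  0.2, -0.4]))
False ('t=34.1', array([-129.6, -126.6,  -11.9]), array([-0.3,  0.3, -0.2]))
1.5 [0.3 0.2 0.5]
1.35 [-0.3 -0.2  0.4]
1.2 [-0.2 -0.4 -0.1]
1.05 [-1.   0.3  0. ]
0.9 [ 0.2 -0.   0.2]
0.75 [-0.1  1.1 -0.2]
0.6 [ 0.7  1.  -0.2]
0.45 [0.4 0.7 0.5]
0.3 [-0.3 -1.3  0.8]
0.15 [ 0.6 -0.  -0.2]
0.05 [-0.5  0.2 -0.8]
('t=38.5', array([-48.3, -99.1,  64.7]), array([ 0. , -0.6, -0.1]))
('t=38.9', array([ -60.4, -170.7,  124.5]), array([-0.5,  0.1,  0. ]))
```

View pics/a5.png

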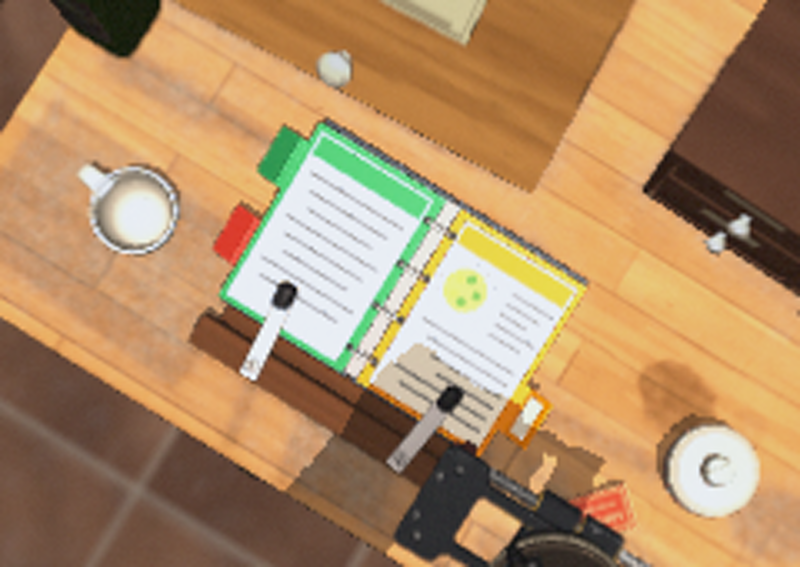

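View pics/s6.png

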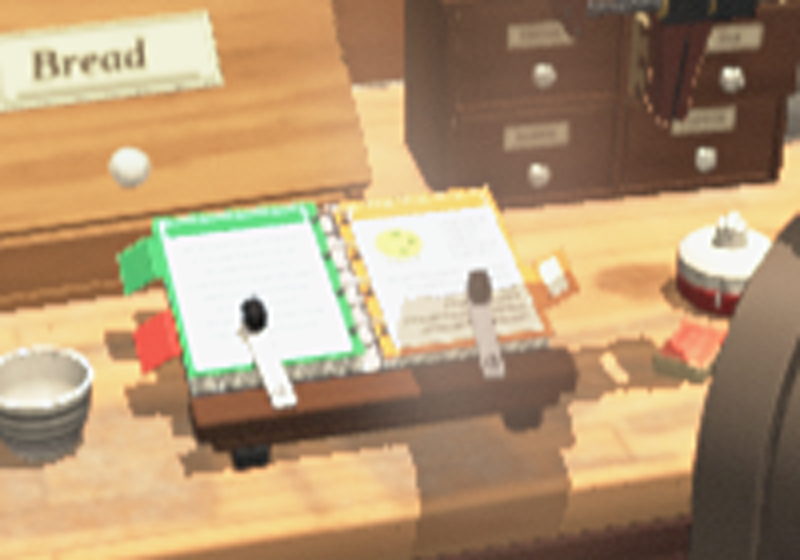

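Run:
```python
from m import *
c=cams.camera("top"); n=R[:,2]
for s,t,pv in((1,(286,293),(255,370)),(-1,(451,397),(398,463))):
    A=[((onplane(c,[np.array(u)/3.333+[160,90]-.4],o0+n*z,n)-o0)@R)[0] for u,z in((t,24),(pv,8.5))]
    a=A[0]-[-104.5,s*65,0]; print(s,A[0].round(1),A[1].round(1),"angle",round(np.arctan2(s*a[1],a[0]),2))
for y in(30,60,100,-30,-60,-100):
    g=np.array([(x,y,2) for x in range(-15,60,5)]); print(y,np.median(((pts(c,np.rint(proj(c,o0+g@R.T)))-o0)@R)[:,2]).round(1))
r.job_done()
```

```text
1 [-42.8  69.1  24. ] [-106.8   61.8    8.5] angle 0.07
-1 [-44.4 -72.3  24. ] [-109.9  -64.8    8.5] angle 0.12
30 1.7
60 1.0
100 0.2
-30 -2.6
-60 -2.0
-100 -2.2
the job is handed in; nothing more can be done
```

The folder is turned to its next page, and I handed the job in at about 39 s of the 64 s allowed. I don't know the verdict, as the hand-in reports none.

**What I did:** With the fingers shut, I swung the right clip aside and pushed the green leaf over by its tab. I let it fall onto the left side, then pushed both clips back in over the leaves.

**Problem on the way:** My first push at the right clip passed over its thumb piece and moved nothing. Touching the ledge showed that the fingertips end about 25 mm short of the reported TCP, and the camera agreed. I corrected for that in all later moves.

**Last checks:**

| Item | Reading | Required |
|---|---|---|
| Left clip | about 0.07 rad | below 0.35 rad |
| Right clip | about 0.12 rad | below 0.35 rad |
| Green leaf surface (left) | z from 1.7 to 0.2 mm, flat within depth noise | flat on the left |
| Orange leaf surface (right) | z about -2 mm, down | flat on the right |

- **Other objects:** The cup, timer and matchbox look unmoved in the pictures; I didn't measure them.
- **Robot:** The arm was clear of everything when I handed in.
- **Disagreement:** The two camera views of the folder differed by about 1 to 1.5 pixels (2 to 3 mm), which did not affect the result.

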